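# Turn the capsule tray round and slide it home

### The job

The capsule tray has been pushed into the low white stand back to front, with its handle hidden inside. Pull it all the way out by its plain end, set it down on the worktop in front of the stand and let go; then take it by its handle, turn it the right way round and slide it fully home, front panel flush with the stand and handle outwards. Keep both capsules in the tray, and do not knock or shift the other things standing about.

Things in the scene. Friction and masses are not known exactly. Their poses are not given: they have to be found in the camera images.
- stand: Fixed low white stand on the worktop, 150 mm deep, 128 wide, 56 tall, open in front. Origin: middle of its mouth (front face), worktop level; x points into the bay, z up. Bay: 104 mm wide, 45 high, back stop 121 mm behind the front; no floor (the tray slides on the worktop); metal lead-ins widen the mouth to about 114 mm over the first 24 mm.
- tray: Loose grey open-topped tray, about 0.31 kg, 120 mm long (x), 100 wide (y), 40 tall; origin at the centre of its underside. At -x a flat steel front panel (outer face x = -60 mm) with a handle; at +x a plain rear wall (outer face x = +60). At the start it is in the bay wrong way round, rear wall sticking out 55 to 80 mm. Home: origin 61 mm inside the mouth, x axis along the stand's x.
- tray_center (a point): Centre of the tray, 19 mm above its underside; axes of the tray. Floor 4 mm thick, side walls 6 mm. A divider 26 mm high at x = +8 mm leaves an empty compartment 42 mm long next to the rear wall; the capsules lie in the compartment on the handle side.
- handle_grip (a point): Middle of the tray's handle, at tray (-80, 0, 24) mm; axes of the tray.
- rear_wall (a point): Grip point on the tray's plain rear wall, at tray (56, 0, 26) mm, 12 mm below its top edge; axes of the tray. The wall runs along y and is 8 mm thick.
- handle: The tray's steel handle, fixed to it: an upright fin in the tray's x-z plane on the middle of the front panel, 10 mm thick (y), reaching from tray x = -60 to -98 mm and from 8 to 40 mm above the underside. This entry's origin is the tray's origin, not the fin.
- capsule_a: Coffee capsule, 37 mm across, 28 mm tall, loose in the handle-side compartment of the tray. Origin at its underside.
- capsule_b: Second coffee capsule of the same size in the same compartment. Origin at its underside.
- salt: Bystander: salt shaker, about 44 mm across, 90 mm tall. Origin at the centre of its underside.
- pepper: Bystander: pepper shaker, same shape as the salt shaker, about 44 mm across, 90 mm tall. Origin at the centre of its underside.
- jar: Bystander: round glass jar, 62 mm across, 77 mm tall. Origin at the centre of its underside.
- spice: Bystander: spice jar with a green cap, 46 mm across, 106 mm tall. Origin at the centre of its underside.
- box: Bystander: tea carton, 69x68 mm, 132 mm tall. Origin at the centre of its underside.
- timer: Bystander: round wind-up kitchen timer, 62 mm across, 57 mm tall. Origin at the centre of its underside.
- cup: Bystander: espresso cup, 60 mm across, 90 mm over its handle, 52 mm tall, standing on top of the capsule stand. Origin at the centre of its underside.

How it is judged (in metres and radians):
On the way, in this order (a step that is already met when the one before it is completed fails the run):
1. the tray has been pulled out and lies flat on the worktop in front of the stand, let go (x of tray_center in the frame of stand below -0.06 m and x of handle_grip in the frame of stand below 0 m and height (world z) of tray_center between 0.014 and 0.024 m and angle between tray's own z axis and vertical below 0.06 rad and contact force between the fingers and tray below 0.2 N and linear speed of tray below 0.02 m/s), for 0.2 s.
2. the tray, still outside the bay, is taken by its handle (contact force between the fingers and handle above 1 N and x of tray_center in the frame of stand below -0.05 m), for 0.2 s.
At the end, for the whole second after the job is handed in: The tray is home in the bay the right way round: its origin 56 mm or more inside the mouth (fully home is 61 mm), within 6 mm of the bay's middle and 0.06 rad of its direction, handle outwards, flat on the worktop and at rest, both capsules inside it (x of tray_center in the frame of stand between 0.056 and 0.066 m and y of tray_center in the frame of stand between -0.006 and 0.006 m and x of handle_grip in the frame of stand below -0.01 m and angle between the x axis of tray and the x axis of stand, either way round below 0.06 rad and angle between tray's own z axis and vertical below 0.06 rad and height (world z) of tray_center below 0.024 m and linear speed of tray below 0.02 m/s and x of capsule_a in the frame of tray between -0.06 and 0.06 m and y of capsule_a in the frame of tray between -0.05 and 0.05 m and z of capsule_a in the frame of tray between -0.01 and 0.035 m and x of capsule_b in the frame of tray between -0.06 and 0.06 m and y of capsule_b in the frame of tray between -0.05 and 0.05 m and z of capsule_b in the frame of tray between -0.01 and 0.035 m); the robot touches nothing.
It fails at once if a bystander is shifted by more than 30 mm or tipped by more than 0.4 rad (distance of any of salt, pepper, jar, spice, box, timer, cup from where it was at the start of the episode above 0.03 m or angle between any of salt, pepper, jar, spice, box, timer, cup's own z axis and vertical above 0.4 rad).
It also fails if it takes over 61 s, if anything falls off the work surface, if the arm or the gripper's body presses on something with over 40 N, if the wrist force passes 120 N, or if a joint passes its speed limit or range.

### The arm

A 6-joint arm with a two-finger parallel gripper is mounted at the origin on a cart in front of the work surface, level with it; the furniture and walls round the work are solid. World frame = base frame: x ahead of the robot, y to its left, z up, the work surface at z = 0. Lengths are in m, angles in degrees, forces in N, time in s.
With the tool pointing down it reaches from about 0.35 to 0.875 m from the base axis. Payload 4.2 kg.
Tool frame: the origin (TCP) lies midway between the tips of the shut fingers; the grasp point (between the pads) lies 19 mm behind it; z points along the fingers, y is the direction in which the jaws open and shut (so a half turn about z gives the same grasp; the last joint's range is limited). The gripper opens to 87 mm and grips with 3 to 60 N. Pads are 19 mm wide; open, the fingers measure 117 mm over their backs; the gripper's body (75 mm by 190 mm) begins 51 mm behind the grasp point.
Start: joints at [81.509, 22.042, 0.453, 0, -68.411, -14.817], TCP at [0.247, 0.574, 0.223] pointing down, gripper open.
Joint ranges: [-179.83, 179.83], [-69.29, 118.12], [-61.27, 80.66], [-181.25, 117.63], [-171.15, -9.14], [-177.46, 177.46]. Speed limits (degrees/s): [159.86, 159.86, 180, 180, 180, 180].

### API

Orientations are given as a 3x3 rotation matrix whose columns are the frame's x, y, z axes.
In Python, from station import r gives the robot as it stands.
- The arm moves only by the tool carry_out, never from a script. Its argument "steps" is a list of rows, each a list of 2 entries, a list of its own where there are three numbers: the shift along the tool's x, y, z in cm, then the turn about the tool's z in degrees. In form: [[[x, y, z], twist], ...]. A call has 1 to 20 rows; each row is the pose to reach, as a shift and turn from the pose measured when the call began, along the tool's axes at that moment; what a row does not reach only later rows make up. A row lasts 1/10 s, in which the tool goes at most 50 mm and 8.59 degrees, less where a joint would pass 70% of its speed; a pose out of reach is approached as far as the arm can. A call with a gripper value outside its range is refused whole. "gripper" is the gripper's target within -1 to 1 (fully open at 1, half-way at 0, shut at -1), set as the call begins (left out, the last holds). The fingers move at their own pace and stop on an object; the grip force is fixed at half the most. Time passes only in rows, so rows that repeat a pose let the fingers close. It gives the time, the measured TCP pose, the force and the opening at its end, in the units of the state.
- r.sense(): the state, without advancing time (a new reading comes with each control period).
- r.capture(name): name is "scene" or "top" or "wrist"; returns the picture (400x640x3 uint8, red, green, blue); there is no depth.
- r.calibration(name): a dict with "camera_matrix" (3x3 intrinsics, pixels), "world_from_camera" (4x4, takes a point from camera to world coordinates). Camera axes: x right, y up, looking along -z (the intrinsics and any distortion apply to the point x, -y, -z); pixel columns grow to the right and rows downward; lengths in m; the calibration is good to about 2 mm. A picture is of the moment at which its call begins: read the wrist's pose just before it. calibration takes no time and is no camera call; for the wrist camera it gives the pose at the moment of the call.
- r.finish_job(): hands the job in, once; it reports no verdict.
Trained networks look in the newest picture that a camera, given by its name, has taken for a name from the list of things; names that differ only in an ending like _2 or _b are one class to them, and where a whole thing is asked for, a point or a joint stands for the part that bears it (a point fixed in the world has none). Each returns a list of dicts, best first, with "confidence" (0 to 1); they miss things now and then, are a little off and sometimes report something else, mostly with a low value. They report only what shows in the picture. A call takes as long as a camera call.
- r.cut_out(camera, target): "pixels" (400x640 bool, what is visible of it).
- r.place_of(camera, target): "centre" ([x, y, z] in m, in world coordinates, good to about 4 mm: a listed point, or the origin of a listed thing).
The state is a dict: "time_s": time; "joints": joint angles; "joint_velocities": joint speeds; "effort": joint torques, N m; "tcp_pos": TCP position; "ee_rot": TCP orientation; "wrist_force": force on the tool from outside, world axes, zero at the start; "moment": the same for the moment, N m; "gripper_width": opening from 0.0 (shut) to 1.0 (fully open).
Only numpy, scipy, OpenCV 4.12 (cv2) and the standard library are available. Lean on these libraries where they do the work, as an engineer would, in place of code of your own. Each camera call takes 0.05 s, during which the arm holds its last target. There are 200 camera calls.

## Working session

There is one attempt and no reset: what is moved stays moved. The work goes in short steps, Python scripts to look and compute and a tool call to move; the robot and the scene stay as the last step left them, time stands still between calls to the robot, and variables do not carry over. Pictures are saved under pics/ and viewed, about 8 in all and at most 12, crops included, and the job is handed in when it is done.

Besides the shell and the picture viewer there is one more tool, called in YAML: its name, and indented under it one key for each argument. carry_out: Moves the arm, as the interface text tells. Its arguments: {"type":"object","properties":{"steps":{"type":"array","items":{"type":"array"}},"gripper":{"type":"number"}},"required":["steps"]}

```bash
ls; mkdir -p pics; python3 - <<'E'
from station import r
import cv2,numpy as np
s=r.sense();print(s['time_s'],s['tcp_pos'],np.round(s['ee_rot'],3).tolist(),s['gripper_width'])
a=[r.capture(n) for n in('top','scene')]
for n,i in zip(('top','scene'),a): cv2.imwrite(f'pics/{n}0.png',i[:,:,::-1])
for n in('top','scene'):
  print(n,np.round(r.calibration(n)['world_from_camera'],3).tolist(),np.round(r.calibration(n)['camera_matrix'],1).tolist())
for t in 'stand tray_center handle_grip rear_wall salt pepper jar spice box timer cup'.split():
  for n in('top','scene'):
    print(t,n,[(np.round(d['centre'],3).tolist(),round(d['confidence'],2)) for d in r.place_of(n,t)[:2]])
print(r.sense()['time_s'])
E
```

```text
pics
0.0 [0.24703463 0.5734417  0.22147657] [[0.918, -0.396, -0.001], [-0.396, -0.918, -0.002], [0.0, 0.002, -1.0]] 1.0017223737509127
top [[0.019, 0.982, -0.186, 0.284], [-1.0, 0.019, -0.003, -0.003], [0.001, 0.186, 0.983, 1.262], [0.0, 0.0, 0.0, 1.0]] [[517.7, 0.0, 324.8], [0.0, 517.7, 203.1], [0.0, 0.0, 1.0]]
scene [[-0.197, 0.592, -0.782, -0.632], [-0.98, -0.121, 0.155, 0.248], [-0.003, 0.797, 0.604, 0.974], [0.0, 0.0, 0.0, 1.0]] [[498.1, 0.0, 318.6], [0.0, 498.1, 200.9], [0.0, 0.0, 1.0]]
stand top [([0.621, -0.032, 0.004], 0.87)]
stand scene [([0.619, -0.034, -0.002], 0.94)]
tray_center top [([0.615, -0.033, 0.021], 0.92)]
tray_center scene [([0.611, -0.038, 0.022], 0.62), ([0.635, -0.057, 0.003], 0.44)]
handle_grip top []
handle_grip scene [([0.691, -0.032, 0.02], 0.83)]
rear_wall top [([0.56, -0.032, 0.024], 0.62)]
rear_wall scene [([0.556, -0.03, 0.028], 0.66)]
salt top [([0.646, -0.154, -0.0], 0.81), ([0.615, -0.035, 0.02], 0.27)]
salt scene [([0.649, -0.155, -0.002], 0.8), ([0.706, -0.033, 0.056], 0.62)]
pepper top [([0.623, 0.089, -0.003], 0.73), ([0.635, -0.017, 0.002], 0.35)]
pepper scene []
jar top [([0.358, -0.243, 0.002], 0.96), ([0.635, -0.058, 0.005], 0.29)]
jar scene [([0.359, -0.247, -0.002], 0.92)]
spice top [([0.488, 0.267, 0.0], 0.91)]
spice scene [([0.491, 0.267, -0.002], 0.58)]
box top [([0.504, -0.333, -0.006], 0.9)]
box scene [([0.506, -0.333, -0.002], 0.82)]
timer top [([0.33, 0.287, -0.003], 0.77)]
timer scene [([0.333, 0.289, -0.002], 0.55), ([0.639, -0.056, 0.004], 0.24)]
cup top [([0.71, -0.034, 0.059], 0.8)]
cup scene [([0.706, -0.034, 0.052], 0.67)]
1.2
```

View pics/top0.png

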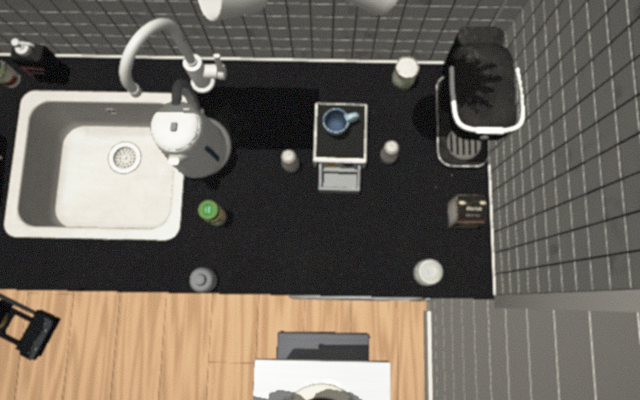

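View pics/scene0.png

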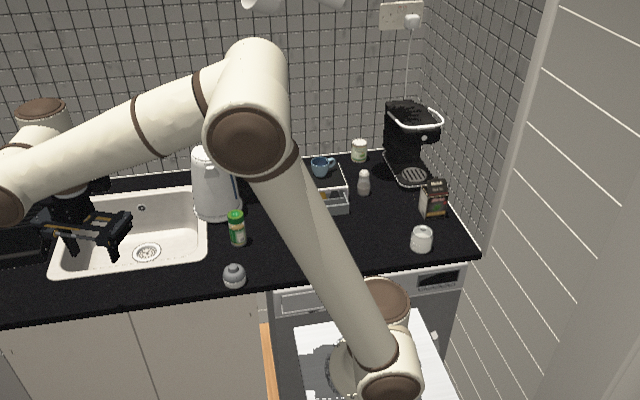

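The top view shows the stand at cols 313–367, rows 102–163, with the tray's plain end projecting to row 192. Pepper is at (289,160), salt at (390,152), and the cup stands on top. The scene view is mostly blocked by the arm. Next I'll measure yaw and edges.

```bash
cat > h.py <<'E'
from station import r
import cv2,numpy as np
def plane(cam,px,z):
    c=r.calibration(cam);K=c['camera_matrix'];T=np.array(c['world_from_camera'])
    px=np.atleast_2d(px).astype(float)
    d=np.c_[(px[:,0]-K[0][2])/K[0][0],-(px[:,1]-K[1][2])/K[1][1],-np.ones(len(px))]@T[:3,:3].T
    return (T[:3,3]+d*((z-T[2,3])/d[:,2])[:,None])[:,:2]
def mask(cam,t):
    l=r.cut_out(cam,t); return (l[0]['pixels'],l[0]['confidence']) if l else (None,0)
def rect(cam,t,z):
    m,c=mask(cam,t)
    if m is None: return None
    k=max(cv2.findContours(m.astype(np.uint8),0,1)[0],key=cv2.contourArea)[:,0]
    w=plane(cam,k,z); q=cv2.minAreaRect((w*1000).astype(np.float32))
    return np.round(q[0],1),np.round(q[1],1),round(q[2],1),np.round(cv2.boxPoints(q)).tolist(),round(c,2)
def st():
    s=r.sense();print(round(s['time_s'],2),np.round(s['tcp_pos'],4),'yaw',round(np.degrees(np.arctan2(s['ee_rot'][1][0],s['ee_rot'][0][0])),2),'F',np.round(s['wrist_force'],1),'w',round(s['gripper_width'],3),'j',np.round(s['joints'],1))
E
python3 - <<'E'
from h import *
r.capture('top')
print(rect('top','stand',.056));print(rect('top','tray_center',.04))
# sub-pixel-ish: zoom view
i=r.capture('top')[85:210,270:420];cv2.imwrite('pics/z0.png',cv2.resize(i[:,:,::-1],None,fx=5,fy=5,interpolation=2)[:600])
print(plane('top',[[320,293]],0));st()
E
```

```text
(array([683.4, -32.9]), array([129.4, 159.3]), 88.8, [[603.0, -96.0], [762.0, -99.0], [764.0, 30.0], [605.0, 33.0]], 0.88)
(array([578.4, -29.8]), array([ 74.7, 102. ]), 1.1, [[540.0, 20.0], [542.0, -82.0], [617.0, -80.0], [615.0, 22.0]], 0.67)
[[0.3031186  0.00851201]]
1.4 [0.2473 0.574  0.2225] yaw -23.31 F [-0.4 -0.2  0.2] w 1.001 j [ 81.5  22.    0.5  -0.  -68.4 -14.8]
```

View pics/z0.png

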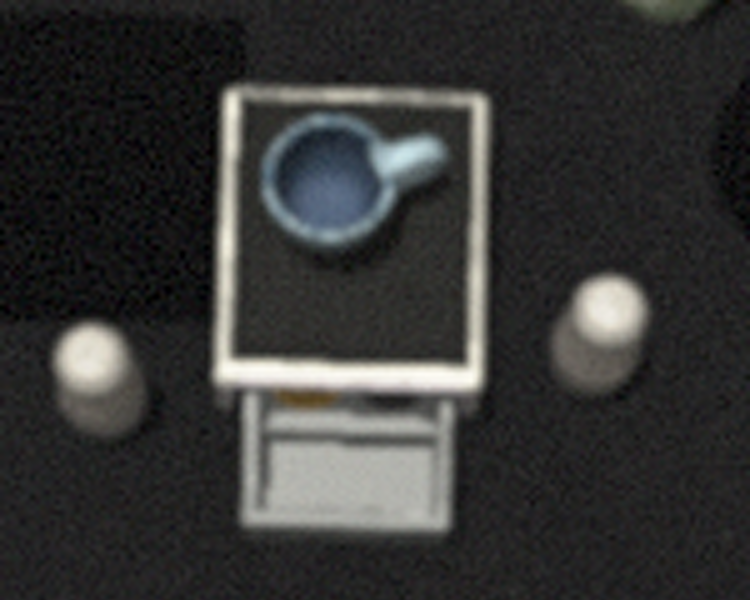

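The zoom shows the stand's front edge running from (216,380) to (485,385), the tray's rear wall along row ~525 (cols 243–450), and both shakers standing close beside the mouth.

```bash
python3 - <<'E'
from h import *
f=lambda p:np.array(p)/5+[270-.4,85-.4]
S=plane('top',f([[214,378],[485,384],[488,95],[226,88]]),.056);print(S)
a=lambda p,q:np.degrees(np.arctan2(*(q-p)[::-1]))
print('side yaws',a(S[0],S[3]),a(S[1],S[2]),'front-90',a(S[1],S[0])-90, S.mean(0))
T=plane('top',f([[241,527],[451,528]]),.04);print(T,a(T[1],T[0])-90)
L=plane('top',f([[243,400],[241,525],[453,410],[451,525]]),.04);print(L)
E
```

```text
[[ 0.6171712   0.03296093]
 [ 0.61672652 -0.09763199]
 [ 0.76380537 -0.09847262]
 [ 0.76492425  0.03056419]]
side yaws -0.929328334648613 -0.32747149782418916 front-90 -0.19509298238641293 [ 0.69065683 -0.03314487]
[[ 0.54745475  0.01862743]
 [ 0.54893301 -0.08278336]] 0.8351367334522024
[[ 0.61077368  0.01903571]
 [ 0.54844245  0.01864901]
 [ 0.60773831 -0.08335978]
 [ 0.55041495 -0.08277333]]
```

carry_out:
  steps:
    - [[3,2.5,0],4]
    - [[6,5,1],8]
    - [[9.5,8,1],12]
    - [[13,11,2],17]
    - [[16.5,13.5,2],21]
    - [[20,16.5,3],26]
    - [[23.5,19.5,3],31]
    - [[27,22.5,4],35]
    - [[30.5,25.5,4],40]
    - [[34,28.5,5],44]
    - [[37.5,31.5,5],48]
    - [[41,34.5,6],53]
    - [[44.5,37.5,6],57]
    - [[48,40,6],62]
    - [[51,42.5,6],66]
    - [[52.3,43.4,6],67]
    - [[52.3,43.4,6],67]
    - [[52.3,43.4,6],67]
  gripper: -0.05

```text
time_s: 3.2
tcp_pos: [0.5555, -0.0312, 0.1624]
ee_rot: [[-0.005, -1.0, -0.001], [-1.0, 0.005, 0.0], [-0.0, 0.001, -1.0]]
wrist_force: [-1.0, -0.5, -0.6]
gripper_width: 0.475
```

```bash
python3 - <<'E'
from h import *
st()
i=r.capture('wrist');cv2.imwrite('pics/w0.png',i[:,:,::-1])
c=r.calibration('wrist');T=np.array(c['world_from_camera']);print(np.round(T,3).tolist(),np.array(c['camera_matrix'])[:2,:].round(0).tolist())
for t in('rear_wall','tray_center','stand'): print(t,[(np.round(d['centre'],4).tolist(),round(d['confidence'],2)) for d in r.place_of('wrist',t)[:2]])
E
```

```text
3.2 [ 0.5555 -0.0312  0.1624] yaw -90.3 F [-1.  -0.5 -0.6] w 0.475 j [ 13.5  18.4 -14.3  -0.  -57.3 -13.7]
[[-1.0, -0.002, 0.001, 0.556], [0.002, -0.969, -0.248, -0.098], [0.001, -0.248, 0.969, 0.325], [0.0, 0.0, 0.0, 1.0]] [[293.0, 0.0, 315.0], [0.0, 293.0, 199.0]]
rear_wall [([0.5583, -0.0342, 0.028], 0.95)]
tray_center [([0.6102, -0.0356, 0.0181], 0.7)]
stand [([0.6212, -0.0328, 0.0011], 0.93)]
```

View pics/w0.png

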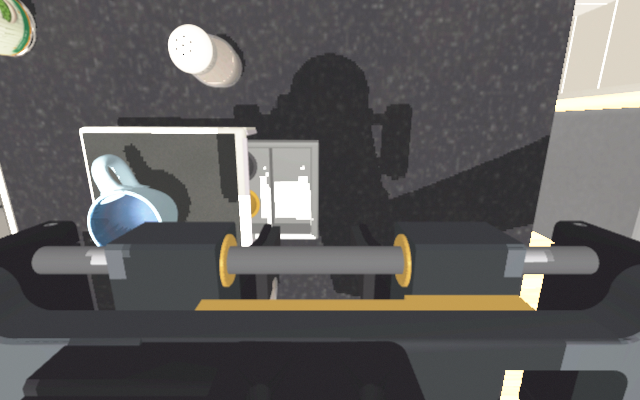

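The wrist view shows the rear wall's outer edge at col ~320 (x ≈ 0.552). The wall is therefore centred at ≈0.556, between the open fingers, with the empty compartment clear of capsules. I'll descend and grip.

carry_out:
  steps:
    - [[0.2,0,3],0]
    - [[0.2,0,6],0]
    - [[0.2,0,9],0]
    - [[0.2,0,11.5],0]
    - [[0.2,0,13],0]
    - [[0.2,0,14],0]
    - [[0.2,0,14.7],0]
    - [[0.2,0,15.2],0]
    - [[0.2,0,15.2],0]
    - [[0.2,0,15.2],0]

```text
time_s: 4.4
tcp_pos: [0.556, -0.0322, 0.0114]
ee_rot: [[-0.003, -1.0, 0.001], [-1.0, 0.003, 0.0], [-0.0, -0.001, -1.0]]
wrist_force: [0.8, -0.7, -0.7]
gripper_width: 0.473
```

carry_out:
  steps:
    - [[0,0,0],0]
    - [[0,0,0],0]
    - [[0,0,0],0]
    - [[0,0,0],0]
    - [[0,0,0],0]
    - [[0,0,0],0]
    - [[0,0,0],0]
  gripper: -1

```text
time_s: 5.1
tcp_pos: [0.5561, -0.0323, 0.0115]
ee_rot: [[-0.003, -1.0, 0.002], [-1.0, 0.003, 0.0], [-0.0, -0.002, -1.0]]
wrist_force: [0.6, -0.7, 0.1]
gripper_width: 0.087
```

carry_out:
  steps:
    - [[0,0.3,0],0]
    - [[0,0.8,0],0]
    - [[0,1.5,0],0]
    - [[0,2.4,0],0]
    - [[0,3.3,0],0]
    - [[0,4.2,0],0]
    - [[0,5.2,0],0]
    - [[0,6.2,0],0]
    - [[0,7.2,0],0]
    - [[0,8.2,0],0]
    - [[0,9.2,0],0]
    - [[0,10.2,0],0]
    - [[0,11.2,0],0]
    - [[0,12.1,0],0]
    - [[0,13,0],0]
    - [[0,13.7,0],0]
    - [[0,14.1,0],0]
    - [[0,14.2,0],0]
    - [[0,14.2,0],0]

```text
time_s: 7.0
tcp_pos: [0.4139, -0.0318, 0.0114]
ee_rot: [[-0.003, -1.0, 0.001], [-1.0, 0.003, 0.0], [-0.0, -0.001, -1.0]]
wrist_force: [-0.7, 2.1, 5.7]
gripper_width: 0.094
```

carry_out:
  steps:
    - [[0,0,0],0]
    - [[0,0,0],0]
    - [[0,0,0],0]
    - [[0,0,0],0]
    - [[0,0,0],0]
    - [[0,0,0],0]
    - [[0,0,0],0]
  gripper: -0.1

```text
time_s: 7.7
tcp_pos: [0.4139, -0.0318, 0.0114]
ee_rot: [[-0.003, -1.0, 0.001], [-1.0, 0.003, 0.0], [-0.0, -0.001, -1.0]]
wrist_force: [0.1, -0.5, -1.2]
gripper_width: 0.443
```

carry_out:
  steps:
    - [[0,0,-0.7],0]
    - [[0,0,-1.5],0]
    - [[0,0,-3],0]
    - [[0,0,-5],0]
    - [[0,0,-8],0]
    - [[0,0,-11],0]
    - [[0,0,-14],0]
    - [[0,0,-15],0]
    - [[0,0,-15],0]

```text
time_s: 8.6
tcp_pos: [0.4146, -0.0316, 0.1632]
ee_rot: [[-0.003, -1.0, 0.006], [-1.0, 0.003, 0.002], [-0.002, -0.006, -1.0]]
wrist_force: [-0.1, 0.3, -0.2]
gripper_width: 0.447
```

```bash
python3 - <<'E'
from h import *
st()
i=r.capture('wrist');cv2.imwrite('pics/w1.png',i[:,:,::-1]);r.capture('top');r.capture('scene')
for c in('wrist','top','scene'):
 for t in('rear_wall','tray_center','handle_grip','capsule_a'): print(c,t,[(np.round(d['centre'],4).tolist(),round(d['confidence'],2)) for d in r.place_of(c,t)[:2]])
E
```

```text
8.6 [ 0.4146 -0.0316  0.1632] yaw -90.16 F [-0.1  0.3 -0.2] w 0.447 j [ 18.3   4.6 -32.4   0.  -52.6 -18.4]
wrist rear_wall [([0.4158, -0.0329, 0.0275], 0.55)]
wrist tray_center [([0.4704, -0.0284, 0.0195], 0.77)]
wrist handle_grip [([0.5485, -0.0289, 0.0261], 0.96), ([0.4974, -0.0563, 0.0065], 0.49)]
wrist capsule_a [([0.4935, -0.0111, 0.0053], 0.96), ([0.4924, -0.0576, 0.0032], 0.76)]
top rear_wall []
top tray_center []
top handle_grip []
top capsule_a []
scene rear_wall [([0.4133, -0.0316, 0.0285], 0.83)]
scene tray_center [([0.4713, -0.0368, 0.0202], 0.71)]
scene handle_grip [([0.6176, 0.0891, 0.0001], 0.41)]
scene capsule_a []
```

View pics/w1.png

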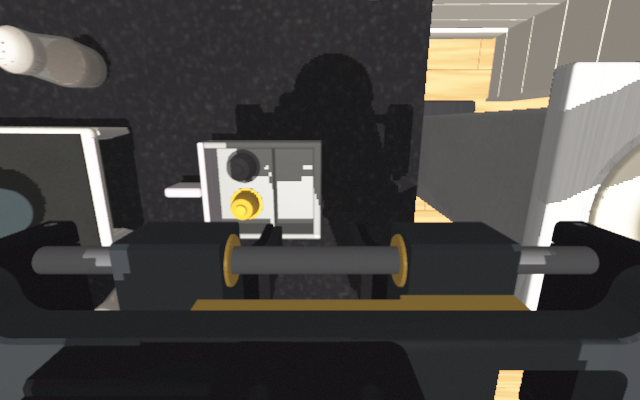

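Tray is flat and let go, with the fin at pixels (167–200, 190) and both capsules inside. Next, move above the fin and turn 90°.

carry_out:
  steps:
    - [[0,-1.5,0],-8]
    - [[0,-3,0],-16]
    - [[0,-4.5,0],-24]
    - [[0,-6,0],-32]
    - [[0,-7.5,0],-40]
    - [[0,-9,0],-48]
    - [[0,-10.5,0],-56]
    - [[0,-12,0],-64]
    - [[0,-13,0],-72]
    - [[0,-14.1,0],-80]
    - [[0,-14.1,0],-88]
    - [[0,-14.1,0],-90]
    - [[0,-14.1,0],-90]
    - [[0,-14.1,0],-90]

```text
time_s: 10.75
tcp_pos: [0.5547, -0.0322, 0.1614]
ee_rot: [[1.0, -0.004, 0.001], [-0.004, -1.0, 0.0], [0.001, -0.0, -1.0]]
wrist_force: [-0.4, 0.1, -0.9]
gripper_width: 0.449
```

```bash
python3 - <<'E'
from h import *
st()
i=r.capture('wrist');cv2.imwrite('pics/w2.png',i[:,:,::-1]);r.capture('top')
for c in('wrist','top'):
 for t in('tray_center','handle_grip'): print(c,t,[(np.round(d['centre'],4).tolist(),round(d['confidence'],2)) for d in r.place_of(c,t)[:2]])
print(rect('wrist','handle',.04))
E
```

```text
10.75 [ 0.5547 -0.0322  0.1614] yaw -0.22 F [-0.4  0.1 -0.9] w 0.449 j [ 13.4  18.3 -14.5   0.  -57.1  76.4]
wrist tray_center [([0.4679, -0.031, 0.0179], 0.93)]
wrist handle_grip [([0.5474, -0.0312, 0.0258], 0.81)]
top tray_center []
top handle_grip [([0.549, -0.0308, 0.0219], 0.84)]
(array([552.6, -31.7]), array([ 9.1, 41.1]), 90.0, [[532.0, -36.0], [573.0, -36.0], [573.0, -27.0], [532.0, -27.0]], 0.94)
```

View pics/w2.png

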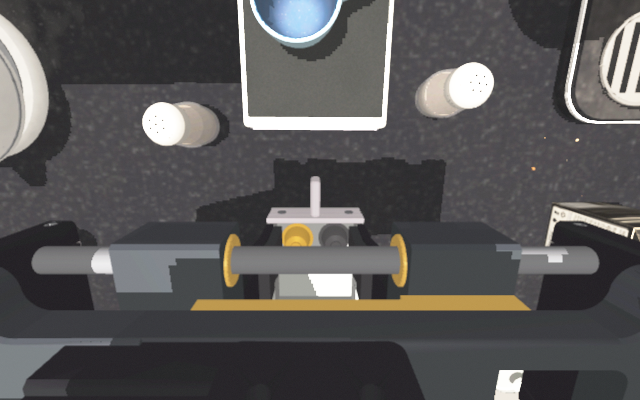

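The fin at (315, 178–212) is centred between the fingers, with its y at −0.0317. Now descend and grip.

carry_out:
  steps:
    - [[0,0,3],0]
    - [[0,0,6],0]
    - [[0,0,9],0]
    - [[0,0,11.5],0]
    - [[0,0,13],0]
    - [[0,0,14],0]
    - [[0,0,14.7],0]
    - [[0,0,15.2],0]
    - [[0,0,15.2],0]
    - [[0,0,15.2],0]

```text
time_s: 12.1
tcp_pos: [0.5554, -0.0321, 0.0101]
ee_rot: [[1.0, -0.003, 0.002], [-0.003, -1.0, 0.0], [0.002, -0.0, -1.0]]
wrist_force: [0.2, 0.7, 0.7]
gripper_width: 0.448
```

carry_out:
  steps:
    - [[0,0,0],0]
    - [[0,0,0],0]
    - [[0,0,0],0]
    - [[0,0,0],0]
    - [[0,0,0],0]
    - [[0,0,0],0]
    - [[0,0,0],0]
    - [[0,0,0],0]
  gripper: -1

```text
time_s: 12.9
tcp_pos: [0.5554, -0.0321, 0.0103]
ee_rot: [[1.0, -0.003, 0.002], [-0.003, -1.0, 0.0], [0.002, -0.0, -1.0]]
wrist_force: [0.1, 0.6, 1.6]
gripper_width: 0.11
```

carry_out:
  steps:
    - [[-0.01,0.45,0],3]
    - [[-0.08,1.19,0],8]
    - [[-0.25,2.07,0],14]
    - [[-0.52,2.92,0],20]
    - [[-0.87,3.75,0],26]
    - [[-1.3,4.53,0],32]
    - [[-1.81,5.26,0],38]
    - [[-2.4,5.94,0],44]
    - [[-3.05,6.55,0],50]
    - [[-3.77,7.09,0],56]
    - [[-4.54,7.55,0],62]
    - [[-5.35,7.93,0],68]
    - [[-6.19,8.22,0],74]
    - [[-7.07,8.42,0],80]
    - [[-7.95,8.53,0],86]
    - [[-8.55,8.55,0],90]
    - [[-8.55,8.55,0],90]
    - [[-8.55,8.55,0],90]

```text
time_s: 14.7
tcp_pos: [0.4692, -0.1175, 0.0102]
ee_rot: [[-0.001, -1.0, 0.001], [-1.0, 0.001, 0.0], [-0.0, -0.001, -1.0]]
wrist_force: [-2.0, -0.3, 3.9]
gripper_width: 0.113
```

```bash
python3 - <<'E'
from h import *
st()
r.capture('wrist');r.capture('top')
for c in('wrist','top'):
 for t in('tray_center','handle_grip','capsule_a','rear_wall'): print(c,t,[(np.round(d['centre'],4).tolist(),round(d['confidence'],2)) for d in r.place_of(c,t)[:2]])
E
```

```text
14.7 [ 0.4692 -0.1175  0.0102] yaw -90.07 F [-2.  -0.3  3.9] w 0.113 j [  5.2  24.4 -33.7   0.  -31.8  -5.3]
wrist tray_center []
wrist handle_grip [([0.4674, -0.1119, 0.0249], 0.65)]
wrist capsule_a []
wrist rear_wall []
top tray_center [([0.4762, -0.0306, 0.0164], 0.88)]
top handle_grip [([0.4702, -0.1107, 0.0248], 0.73)]
top capsule_a [([0.447, -0.0623, 0.0022], 0.73)]
top rear_wall [([0.4712, 0.0253, 0.0303], 0.8), ([0.3274, 0.2908, -0.0011], 0.55)]
```

carry_out:
  steps:
    - [[-0.01,0.45,0],3]
    - [[-0.08,1.19,0],8]
    - [[-0.25,2.07,0],14]
    - [[-0.52,2.92,0],20]
    - [[-0.87,3.75,0],26]
    - [[-1.3,4.53,0],32]
    - [[-1.81,5.26,0],38]
    - [[-2.4,5.94,0],44]
    - [[-3.05,6.55,0],50]
    - [[-3.77,7.09,0],56]
    - [[-4.54,7.55,0],62]
    - [[-5.35,7.93,0],68]
    - [[-6.19,8.22,0],74]
    - [[-7.07,8.42,0],80]
    - [[-7.95,8.53,0],86]
    - [[-8.55,8.55,0],90]
    - [[-8.55,8.55,0],90]
    - [[-8.55,8.55,0],90]

```text
time_s: 17.0
tcp_pos: [0.3844, -0.0315, 0.0101]
ee_rot: [[-1.0, -0.001, 0.002], [-0.001, 1.0, 0.001], [-0.002, 0.001, -1.0]]
wrist_force: [-0.6, 2.5, 2.5]
gripper_width: 0.112
```

```bash
python3 - <<'E'
from h import *
st()
r.capture('wrist');i=r.capture('top')
cv2.imwrite('pics/t1.png',cv2.resize(i[85:260,240:440,::-1],None,fx=3.4,fy=3.4,interpolation=2))
for c in('wrist','top'):
 for t in('tray_center','handle_grip','capsule_a','rear_wall'): print(c,t,[(np.round(d['centre'],4).tolist(),round(d['confidence'],2)) for d in r.place_of(c,t)[:2]])
print(rect('top','tray',.04))
E
```

```text
17.0 [ 0.3844 -0.0315  0.0101] yaw -179.96 F [-0.6  2.5  2.5] w 0.112 j [  19.8   17.7  -47.2    0.   -24.9 -109.8]
wrist tray_center []
wrist handle_grip [([0.3888, -0.0316, 0.0237], 0.77)]
wrist capsule_a []
wrist rear_wall []
top tray_center [([0.4746, -0.0316, 0.0165], 0.57)]
top handle_grip []
top capsule_a []
top rear_wall [([0.526, -0.0283, 0.0262], 0.63)]
(array([487.7, -29.8]), array([ 75.4, 104.6]), 3.3, [[447.0, 20.0], [453.0, -84.0], [528.0, -80.0], [522.0, 25.0]], 0.66)
```

View pics/t1.png

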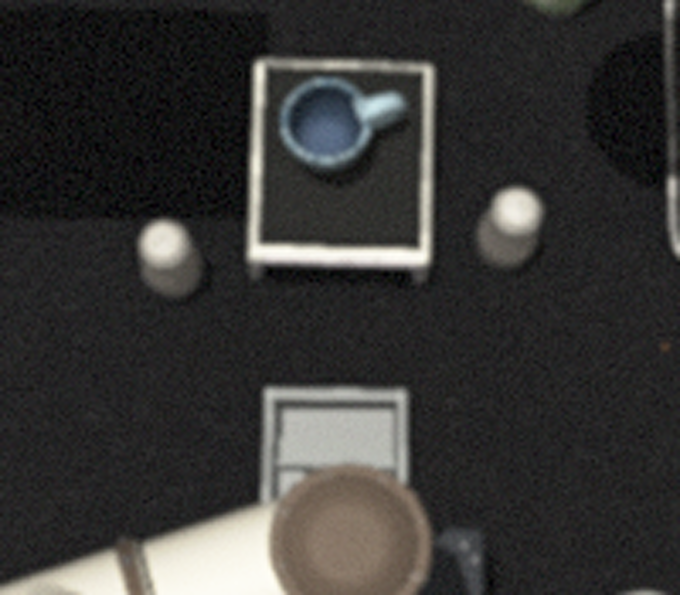

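The tray is turned round, with its rear corners at about (264,389) and (408,390) in the crop. I'll check its alignment with the bay.

```bash
python3 - <<'E'
from h import *
f=lambda p:(np.array(p)+.5)/3.4-.5+[240,85]
a=lambda p,q:np.degrees(np.arctan2(*(q-p)[::-1]))
T=plane('top',f([[264,388],[408,390],[262,498],[408,475]]),.04);print(T,a(T[1],T[0])-90,a(T[2],T[0]),a(T[3],T[1]),T[:2].mean(0))
S=plane('top',f([[248,255],[435,255],[255,60],[435,63]]),.056);print(S,a(S[2],S[0])-180,a(S[3],S[1])-180,S[:2].mean(0),S[2:].mean(0))
E
```

```text
[[ 0.52586148  0.01937359]
 [ 0.52639963 -0.08256776]
 [ 0.44739947  0.01904462]
 [ 0.46563442 -0.08298227]] 0.30246503358704047 0.24022851470893022 0.39083790888662273 [ 0.52613056 -0.03159708]
[[ 0.61855751  0.03254013]
 [ 0.6211398  -0.09999463]
 [ 0.76467204  0.03093512]
 [ 0.76492536 -0.09942373]] -0.6293484289080595 -359.77251204813075 [ 0.61984865 -0.03372725] [ 0.7647987  -0.03424431]
```

carry_out:
  steps:
    - [[-0.3,-0.03,0],0.1]
    - [[-0.9,-0.07,0],0.2]
    - [[-1.7,-0.1,0],0.3]
    - [[-2.6,-0.13,0],0.4]
    - [[-3.6,-0.13,0],0.5]
    - [[-4.6,-0.14,0],0.5]
    - [[-5.6,-0.14,0],0.5]
    - [[-6.6,-0.15,0],0.5]
    - [[-7.6,-0.15,0],0.5]
    - [[-8.5,-0.15,0],0.5]
    - [[-9.3,-0.15,0],0.5]
    - [[-10,-0.15,0],0.5]
    - [[-10.7,-0.15,0],0.5]
    - [[-11.4,-0.15,0],0.5]
    - [[-12,-0.15,0],0.5]
    - [[-12,-0.15,0],0.5]

```text
time_s: 19.15
tcp_pos: [0.4931, -0.0348, 0.0093]
ee_rot: [[-1.0, 0.013, -0.022], [0.013, 1.0, -0.003], [0.022, -0.003, -1.0]]
wrist_force: [-19.2, 8.5, 20.7]
gripper_width: 0.113
```

carry_out:
  steps:
    - [[-0.4,0,0],0]
    - [[-0.9,0,0],0]
    - [[-1.4,0,0],0]
    - [[-2,0,0],0]
    - [[-2.6,0,0],0]
    - [[-3.2,0,0],0]
    - [[-3.8,0,0],0]
    - [[-4.4,0,0],0]
    - [[-5,0,0],0]
    - [[-5,0,0],0]

```text
time_s: 20.15
tcp_pos: [0.5039, -0.0357, 0.005]
ee_rot: [[-0.994, 0.022, -0.103], [0.023, 1.0, -0.005], [0.102, -0.008, -0.995]]
wrist_force: [-69.1, 35.8, 56.6]
gripper_width: 0.116
```

```bash
python3 - <<'E'
from h import *
st()
i=r.capture('top')
cv2.imwrite('pics/t2.png',cv2.resize(i[85:235,250:430,::-1],None,fx=3.9,fy=3.9,interpolation=2))
for t in('tray_center','capsule_a','stand'): print(t,[(np.round(d['centre'],4).tolist(),round(d['confidence'],2)) for d in r.place_of('top',t)[:2]])
E
```

```text
20.15 [ 0.5039 -0.0357  0.005 ] yaw 178.68 F [-69.1  35.8  56.6] w 0.116 j [  13.7   28.7  -25.9   -1.7  -41.2 -103.7]
tray_center []
capsule_a []
stand []
```

View pics/t2.png

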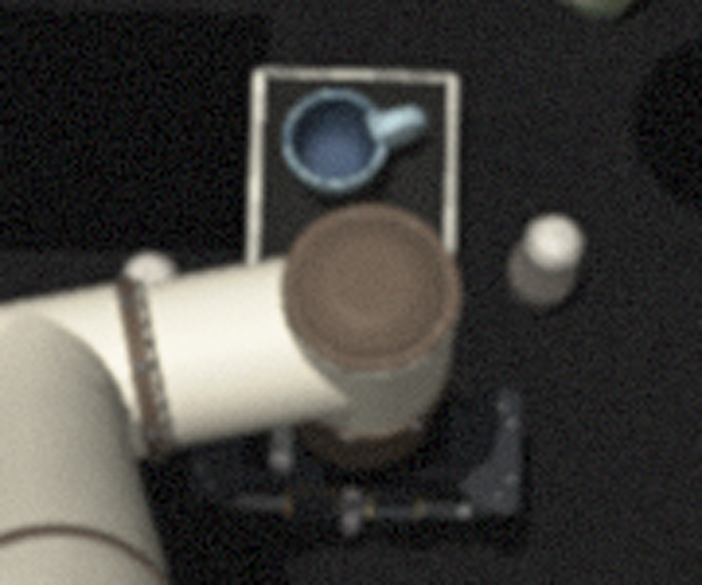

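Jammed at the right-hand lead-in: the tool drifted to y −0.0357 and yaw −1.3°, and Fy is +36. The picture shows the gripper still well in front of the stand (row ~500), with nothing knocked over. I'll back off and correct.

carry_out:
  steps:
    - [[0.5,0.05,0],0]
    - [[1,0.1,0],-0.3]
    - [[1.6,0.15,0],-0.6]
    - [[2.3,0.2,0],-0.9]
    - [[3,0.2,0],-0.9]
    - [[3.6,0.2,0],-0.9]
    - [[4,0.2,0],-0.9]
    - [[4,0.2,0],-0.9]
    - [[4,0.2,0],-0.9]

```text
time_s: 21.25
tcp_pos: [0.464, -0.0328, 0.0088]
ee_rot: [[-0.995, 0.006, -0.102], [0.007, 1.0, -0.006], [0.102, -0.006, -0.995]]
wrist_force: [0.1, 0.8, -3.0]
gripper_width: 0.115
```

```bash
python3 - <<'E'
from h import *
st();print(np.round(r.sense()['ee_rot'],3).tolist())
r.capture('top');r.capture('wrist')
for c in('top','wrist'):
 for t in('tray_center','capsule_a','stand','handle_grip','salt','pepper'): print(c,t,[(np.round(d['centre'],4).tolist(),round(d['confidence'],2)) for d in r.place_of(c,t)[:2]])
E
```

```text
21.25 [ 0.464  -0.0328  0.0088] yaw 179.61 F [ 0.1  0.8 -3. ] w 0.115 j [  15.2   25.6  -31.3   -1.9  -38.8 -104. ]
[[-0.995, 0.006, -0.102], [0.007, 1.0, -0.006], [0.102, -0.006, -0.995]]
top tray_center []
top capsule_a []
top stand [([0.6204, -0.0317, 0.0037], 0.57)]
top handle_grip [([0.3273, 0.2882, -0.0025], 0.69), ([0.4577, -0.0328, 0.0297], 0.48)]
top salt [([0.6465, -0.1553, -0.0004], 0.52)]
top pepper [([0.6224, 0.0889, -0.0002], 0.76)]
wrist tray_center []
wrist capsule_a []
wrist stand []
wrist handle_grip [([0.4581, -0.0333, 0.0301], 0.89)]
wrist salt []
wrist pepper []
```

The tray has slipped along the pads: the handle is about 13 mm behind where it should be, and the tool is tilted 0.1 rad. I'll release, let it settle, rise and look.

carry_out:
  steps:
    - [[0,0,0],0]
    - [[0,0,0],0]
    - [[0,0,0],0]
    - [[0,0,0],0]
    - [[0.4,0,0],0]
    - [[0.8,0,-0.5],0]
    - [[1.0,0,-2],0]
    - [[1.2,0,-4],0]
    - [[1.5,0,-7],0]
    - [[1.8,0,-10],0]
    - [[2.1,0,-13],0]
    - [[2.3,0,-15],0]
    - [[2.3,0,-15],0]
    - [[2.3,0,-15],0]
  gripper: 0

```text
time_s: 23.35
tcp_pos: [0.4562, -0.0317, 0.1609]
ee_rot: [[-0.995, 0.007, -0.1], [0.007, 1.0, -0.005], [0.1, -0.005, -0.995]]
wrist_force: [-0.3, 0.4, -0.4]
gripper_width: 0.501
```

```bash
python3 - <<'E'
from h import *
st();print(np.round(r.sense()['ee_rot'],3).tolist())
i=r.capture('wrist');j=r.capture('top')
cv2.imwrite('pics/wt.png',np.hstack([i[:,:,::-1],cv2.resize(j[85:285,260:400,::-1],None,fx=2,fy=2,interpolation=2)])[:,200:])
for c in('top','wrist'):
 for t in('tray_center','capsule_a','stand','handle_grip'): print(c,t,[(np.round(d['centre'],4).tolist(),round(d['confidence'],2)) for d in r.place_of(c,t)[:2]])
E
```

```text
23.35 [ 0.4562 -0.0317  0.1609] yaw 179.59 F [-0.3  0.4 -0.4] w 0.501 j [  15.6   12.2  -23.1   -1.5  -60.3 -105.2]
[[-0.995, 0.007, -0.1], [0.007, 1.0, -0.005], [0.1, -0.005, -0.995]]
top tray_center []
top capsule_a [([0.3268, 0.2899, -0.0011], 0.28)]
top stand []
top handle_grip [([0.4576, -0.0308, 0.025], 0.66)]
wrist tray_center [([0.5369, -0.0342, 0.0167], 0.64), ([0.331, 0.2904, -0.001], 0.28)]
wrist capsule_a [([0.5082, -0.0544, 0.0042], 0.82), ([0.5095, -0.0158, 0.0082], 0.54)]
wrist stand []
wrist handle_grip [([0.4597, -0.0323, 0.0241], 0.65)]
```

View pics/wt.png

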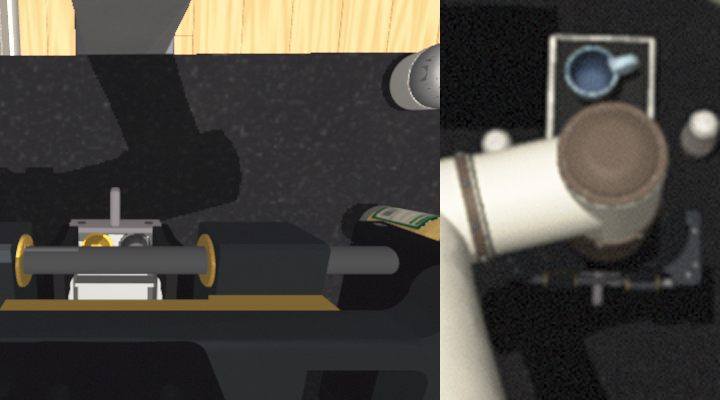

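The wrist view shows the tray flat, with both capsules in it and the fin at col ~315. I'll re-measure the bay centre from the earlier wrist picture (w2), where the stand and fin appear together.

```bash
python3 - <<'E'
from h import *
s=r.sense();c=r.calibration('wrist');W=np.array(c['world_from_camera'])
Tn=np.eye(4);Tn[:3,:3]=s['ee_rot'];Tn[:3,3]=s['tcp_pos'];X=np.linalg.inv(Tn)@W
import h
K=np.array(c['camera_matrix'])
def pl(T,px,z):
    px=np.atleast_2d(px).astype(float)
    d=np.c_[(px[:,0]-K[0,2])/K[0,0],-(px[:,1]-K[1,2])/K[1,1],-np.ones(len(px))]@T[:3,:3].T
    return (T[:3,3]+d*((z-T[2,3])/d[:,2])[:,None])[:,:2]
T2=np.eye(4);T2[:3,:3]=[[1,-.004,.001],[-.004,-1,0],[.001,0,-1]];T2[:3,3]=[.5547,-.0322,.1614];T2=T2@X
g=cv2.cvtColor(cv2.imread('pics/w2.png'),6).astype(float)
def edges(v,n=2):
    d=np.diff(v);o=[]
    for i in np.argsort(-abs(d))[:n]: o.append((int(i),round(float(d[i]))))
    return sorted(o)
for rr in (60,90,110,121,124,127): # stand outer walls
    v=g[rr-1:rr+2].mean(0);k=[i for i in range(225,405) if v[i]>130];print('w2 row',rr,k[0],k[-1], pl(T2,[[k[0]-.5,rr],[k[-1]+.5,rr]],.056).round(4).tolist())
for cc in (255,300,350,380):
    v=g[100:140,cc];k=[i for i in range(40) if v[i]>130];print('col',cc,k[0]+100 if k else None,k[-1]+100 if k else None, pl(T2,[[cc,k[-1]+100.5]],.056).round(4).tolist())
for rr in(212,214,216):
    v=g[rr];k=[i for i in range(255,375) if v[i]>130];print('panel',rr,k[0],k[-1],pl(T2,[[k[0]-.5,rr],[k[-1]+.5,rr]],.04).round(4).tolist())
g=cv2.cvtColor(cv2.imread('pics/wt.png'),6).astype(float)
for rr in (220,222,224):
    v=g[rr,:240];k=[i for i in range(50,180) if v[i]>110];print('now panel',rr,k[0]+200,k[-1]+200,pl(W,[[k[0]+199.5,rr],[k[-1]+200.5,rr]],.04).round(4).tolist())
for rr in (192,200,208):
    v=g[rr,:240];k=[i for i in range(90,140) if v[i]>100];print('fin',rr,k[0]+200,k[-1]+200,pl(W,[[(k[0]+k[-1])/2+200,rr]],.04).round(4).tolist())
E
```

```text
w2 row 60 240 390 [[0.674, 0.0307], [0.6738, -0.0963]]
w2 row 90 242 388 [[0.6502, 0.0306], [0.65, -0.096]]
w2 row 110 243 386 [[0.6337, 0.0307], [0.6335, -0.0952]]
w2 row 121 243 386 [[0.6244, 0.0313], [0.6242, -0.0958]]
w2 row 124 244 385 [[0.6219, 0.0306], [0.6216, -0.095]]
w2 row 127 247 384 [[0.6193, 0.0281], [0.619, -0.0943]]
col 255 116 129 [[0.6171, 0.0207]]
col 300 116 129 [[0.617, -0.0193]]
col 350 117 130 [[0.6161, -0.0638]]
col 380 117 128 [[0.6177, -0.0904]]
panel 212 270 360 [[0.5358, 0.0134], [0.5356, -0.0784]]
panel 214 269 361 [[0.5337, 0.0145], [0.5335, -0.0795]]
panel 216 268 362 [[0.5315, 0.0156], [0.5313, -0.0806]]
now panel 220 310 319 [[0.4708, -0.0378], [0.4709, -0.0277]]
now panel 222 272 354 [[0.4728, -0.0761], [0.473, 0.0075]]
now panel 224 271 359 [[0.4748, -0.0771], [0.4751, 0.0125]]
fin 192 311 319 [[0.4425, -0.0321]]
fin 200 310 319 [[0.4505, -0.0327]]
fin 208 310 319 [[0.4586, -0.0327]]
```

Bay centre is y ≈ −0.0324 and the tray is at about the same y. This time I'll straddle the fin with open fingers and push the front panel at two points, so the tray can find the lead-ins itself.

carry_out:
  steps:
    - [[-0.2,0,3],0]
    - [[-0.45,0,6],0]
    - [[-0.65,0,9],0]
    - [[-0.85,0,11.5],0]
    - [[-0.95,0,13],0]
    - [[-1.05,0,14],0]
    - [[-1.1,0,14.9],0]
    - [[-1.1,0,14.9],0]
    - [[-1.1,0,14.9],0]

```text
time_s: 24.75
tcp_pos: [0.4527, -0.0327, 0.0113]
ee_rot: [[-0.995, 0.006, -0.101], [0.007, 1.0, -0.005], [0.101, -0.006, -0.995]]
wrist_force: [-0.1, -0.3, -0.3]
gripper_width: 0.5
```

carry_out:
  steps:
    - [[-0.5,0,0.05],0]
    - [[-1,0,0.1],0]
    - [[-1.5,0,0.15],0]
    - [[-2,0,0.2],0]
    - [[-2.5,0,0.25],0]
    - [[-3,0,0.3],0]
    - [[-3.5,0,0.35],0]
    - [[-4,0,0.4],0]
    - [[-4.5,0,0.45],0]
    - [[-5,0,0.5],0]
    - [[-5,0,0.5],0]

```text
time_s: 25.85
tcp_pos: [0.5021, -0.0331, 0.0013]
ee_rot: [[-0.995, 0.006, -0.102], [0.006, 1.0, -0.006], [0.102, -0.006, -0.995]]
wrist_force: [-2.6, -0.4, 3.9]
gripper_width: 0.5
```

I compensated z the wrong way, so the tip is now close to the worktop. Raise it, then continue.

carry_out:
  steps:
    - [[0,0,-0.6],0]
    - [[0,0,-1.1],0]
    - [[-0.4,0,-1.2],0]
    - [[-0.8,0,-1.25],0]
    - [[-1.2,0,-1.3],0]
    - [[-1.6,0,-1.35],0]
    - [[-2,0,-1.4],0]
    - [[-2.4,0,-1.4],0]
    - [[-2.4,0,-1.4],0]

```text
time_s: 26.75
tcp_pos: [0.5286, -0.0331, 0.0127]
ee_rot: [[-0.995, 0.006, -0.101], [0.006, 1.0, -0.006], [0.101, -0.006, -0.995]]
wrist_force: [-0.5, -0.8, 0.1]
gripper_width: 0.498
```

```bash
python3 - <<'E'
from h import *
st()
r.capture('wrist');r.capture('top')
for c in('wrist','top'):
 for t in('tray_center','handle_grip','capsule_a'): print(c,t,[(np.round(d['centre'],4).tolist(),round(d['confidence'],2)) for d in r.place_of(c,t)[:2]])
E
```

```text
26.75 [ 0.5286 -0.0331  0.0127] yaw 179.64 F [-0.5 -0.8  0.1] w 0.498 j [  13.4   29.6  -22.2   -1.5  -43.9 -102.6]
wrist tray_center []
wrist handle_grip [([0.5195, -0.0324, 0.0235], 0.59)]
wrist capsule_a [([0.5762, -0.0554, 0.0052], 0.67), ([0.5739, -0.0135, 0.0055], 0.65)]
top tray_center []
top handle_grip [([0.5236, -0.0337, 0.0229], 0.6)]
top capsule_a []
```

carry_out:
  steps:
    - [[-0.4,0,-0.04],0]
    - [[-0.9,0,-0.1],0]
    - [[-1.4,0,-0.15],0]
    - [[-1.9,0,-0.2],0]
    - [[-2.4,0,-0.25],0]
    - [[-2.9,0,-0.3],0]
    - [[-2.9,0,-0.3],0]

```text
time_s: 27.85
tcp_pos: [0.5581, -0.0333, 0.0129]
ee_rot: [[-0.995, 0.005, -0.1], [0.006, 1.0, -0.006], [0.1, -0.006, -0.995]]
wrist_force: [0.3, -0.4, -0.3]
gripper_width: 0.505
```

carry_out:
  steps:
    - [[0,0,-0.8],0]
    - [[0,0,-1.6],0]
    - [[-0.4,0,-1.65],0]
    - [[-0.8,0,-1.7],0]
    - [[-1.2,0,-1.75],0]
    - [[-1.6,0,-1.8],0]
    - [[-2,0,-1.85],0]
    - [[-2.4,0,-1.85],0]
    - [[-2.8,0,-1.9],0]
    - [[-3.2,0,-1.95],0]
    - [[-3.2,0,-1.95],0]

```text
time_s: 28.95
tcp_pos: [0.5931, -0.0332, 0.0289]
ee_rot: [[-0.995, 0.005, -0.098], [0.006, 1.0, -0.006], [0.098, -0.006, -0.995]]
wrist_force: [-0.7, -0.8, 0.2]
gripper_width: 0.5
```

```bash
python3 - <<'E'
from h import *
st()
r.capture('wrist');r.capture('top')
for c in('wrist','top'):
 for t in('tray_center','handle_grip','salt','pepper','cup'): print(c,t,[(np.round(d['centre'],4).tolist(),round(d['confidence'],2)) for d in r.place_of(c,t)[:2]])
E
```

```text
28.95 [ 0.5931 -0.0332  0.0289] yaw 179.65 F [-0.7 -0.8  0.2] w 0.5 j [  11.9   33.   -12.1   -1.1  -50.5 -101.5]
wrist tray_center []
wrist handle_grip [([0.5837, -0.0326, 0.0252], 0.82)]
wrist salt []
wrist pepper [([0.6381, -0.0543, 0.0053], 0.19)]
wrist cup []
top tray_center []
top handle_grip [([0.5839, -0.0311, 0.0251], 0.64), ([0.6483, -0.1542, -0.0013], 0.26)]
top salt [([0.6483, -0.1529, -0.0011], 0.75)]
top pepper [([0.6229, 0.0923, -0.0005], 0.58)]
top cup []
```

carry_out:
  steps:
    - [[-0.3,0,-0.03],0]
    - [[-0.6,0,-0.06],0]
    - [[-0.9,0,-0.1],0]
    - [[-1.2,0,-0.12],0]
    - [[-1.2,0,-0.12],0]

```text
time_s: 30.05
tcp_pos: [0.6046, -0.0334, 0.029]
ee_rot: [[-0.995, 0.005, -0.099], [0.006, 1.0, -0.006], [0.099, -0.006, -0.995]]
wrist_force: [-1.4, -0.1, -0.1]
gripper_width: 0.501
```

carry_out:
  steps:
    - [[-0.2,0,0],0]
    - [[-0.4,0,0],0]
    - [[-0.4,0,0],0]

```text
time_s: 30.35
tcp_pos: [0.6056, -0.0336, 0.0287]
ee_rot: [[-0.994, 0.006, -0.106], [0.007, 1.0, -0.006], [0.106, -0.007, -0.994]]
wrist_force: [-7.4, 1.6, 5.2]
gripper_width: 0.497
```

carry_out:
  steps:
    - [[-0.3,0,0],0]
    - [[-0.5,0,0],0]
    - [[-0.5,0,0],0]

```text
time_s: 30.65
tcp_pos: [0.6055, -0.0337, 0.0285]
ee_rot: [[-0.993, 0.007, -0.118], [0.008, 1.0, -0.007], [0.118, -0.008, -0.993]]
wrist_force: [-12.6, 3.3, 10.2]
gripper_width: 0.502
```

carry_out:
  steps:
    - [[0.3,0,0],0]
    - [[0.9,0,-0.1],0]
    - [[1.6,0,-1],0]
    - [[2.2,0,-3],0]
    - [[3,0,-5],0]
    - [[5,0,-7],0]
    - [[8,0,-10],0]
    - [[11,0,-13],0]
    - [[14,0,-14],0]
    - [[16,0,-14],0]
    - [[16,0,-14],0]

```text
time_s: 31.75
tcp_pos: [0.4616, -0.0315, 0.1883]
ee_rot: [[-0.993, 0.007, -0.114], [0.008, 1.0, -0.005], [0.114, -0.006, -0.993]]
wrist_force: [-0.1, -0.2, -0.7]
gripper_width: 0.498
```

```bash
python3 - <<'E'
from h import *
st()
i=r.capture('top');w=r.capture('wrist');r.capture('scene')
cv2.imwrite('pics/t3.png',cv2.resize(i[85:220,250:430,::-1],None,fx=4,fy=4,interpolation=2))
for c in('top','wrist','scene'):
 for t in('tray_center','handle_grip','stand','salt','pepper','cup'): print(c,t,[(np.round(d['centre'],4).tolist(),round(d['confidence'],2)) for d in r.place_of(c,t)[:2]])
print(rect('top','handle',.04))
E
```

```text
31.75 [ 0.4616 -0.0315  0.1883] yaw 179.56 F [-0.1 -0.2 -0.7] w 0.498 j [  15.3   11.4  -19.6   -1.6  -65.3 -105. ]
top tray_center [([0.3616, -0.2435, -0.0031], 0.67)]
top handle_grip []
top stand []
top salt [([0.6458, -0.1532, -0.0045], 0.6)]
top pepper []
top cup [([0.7129, -0.0339, 0.0594], 0.83)]
wrist tray_center []
wrist handle_grip []
wrist stand []
wrist salt []
wrist pepper []
wrist cup []
scene tray_center [([0.6755, -0.0318, 0.0008], 0.72), ([0.6792, -0.0401, 0.0203], 0.65)]
scene handle_grip [([0.6784, -0.0373, 0.0229], 0.74), ([0.597, -0.0297, 0.0231], 0.53)]
scene stand []
scene salt [([0.6489, -0.1572, 0.0006], 0.75), ([0.4888, 0.2688, -0.0027], 0.74)]
scene pepper [([0.6186, 0.09, 0.0001], 0.51)]
scene cup [([0.6771, -0.0374, 0.0042], 0.41)]
None
```

View pics/t3.png

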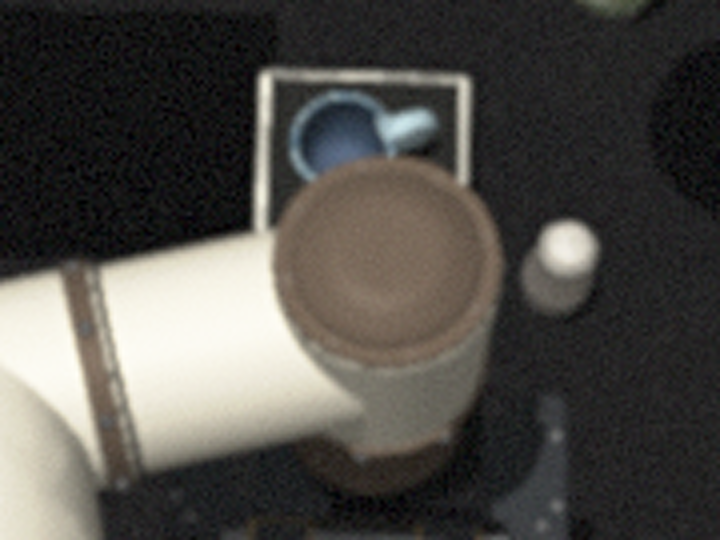

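The arm hides the stand's mouth here, so I'll move it aside to check.

carry_out:
  steps:
    - [[0,2,-2],0]
    - [[1,5,-4],0]
    - [[1.5,8,-5],0]
    - [[2,12,-5],0]
    - [[2.5,16,-5],0]
    - [[3,20,-5],0]
    - [[3,24,-5],0]
    - [[3,27,-5],0]
    - [[3,28,-5],0]
    - [[3,28,-5],0]
    - [[3,28,-5],0]

```text
time_s: 33.95
tcp_pos: [0.441, 0.2482, 0.2373]
ee_rot: [[-0.993, 0.007, -0.118], [0.008, 1.0, -0.007], [0.118, -0.008, -0.993]]
wrist_force: [-0.3, -0.6, -0.7]
gripper_width: 0.502
```

```bash
python3 - <<'E'
from h import *
st()
i=r.capture('top');w=r.capture('scene')
cv2.imwrite('pics/t4.png',cv2.resize(np.hstack([i[85:220,270:420],w[135:270,280:440]])[:,:,::-1],None,fx=2.5,fy=2.5,interpolation=2))
for c in('top','scene'):
 for t in('tray_center','handle_grip','stand','salt','pepper','cup','jar','spice','timer','box'): print(c,t,[(np.round(d['centre'],4).tolist(),round(d['confidence'],2)) for d in r.place_of(c,t)[:2]])
print(rect('top','handle',.04))
E
```

```text
33.95 [0.441  0.2482 0.2373] yaw 179.52 F [-0.3 -0.6 -0.7] w 0.502 j [  44.9   13.1   -8.7   -4.7  -73.3 -133.8]
top tray_center []
top handle_grip [([0.5974, -0.0327, 0.0258], 0.69)]
top stand [([0.6184, -0.0275, 0.0001], 0.92)]
top salt [([0.6467, -0.1534, 0.0008], 0.87), ([0.6195, -0.0288, 0.0055], 0.15)]
top pepper [([0.6251, 0.0867, -0.0002], 0.73)]
top cup [([0.7145, -0.0352, 0.0562], 0.91), ([0.3585, -0.2441, 0.0001], 0.36)]
top jar [([0.3597, -0.2423, -0.0023], 0.72)]
top spice [([0.3276, 0.2877, -0.0018], 0.47)]
top timer [([0.3272, 0.2877, -0.0015], 0.69)]
top box [([0.5042, -0.334, -0.0031], 0.55)]
scene tray_center [([0.6782, -0.0386, 0.0202], 0.42), ([0.6794, -0.0322, 0.0028], 0.31)]
scene handle_grip [([0.6475, -0.1579, -0.0027], 0.73), ([0.4873, 0.2688, -0.0007], 0.47)]
scene stand []
scene salt [([0.6477, -0.1552, -0.0015], 0.83)]
scene pepper [([0.6198, 0.0901, 0.0008], 0.35)]
scene cup [([0.7098, -0.0342, 0.0545], 0.53)]
scene jar [([0.3592, -0.2471, 0.0004], 0.75)]
scene spice [([0.4902, 0.2694, -0.0014], 0.63)]
scene timer [([0.3308, 0.2899, -0.001], 0.76)]
scene box [([0.5059, -0.3305, -0.0005], 0.98)]
(array([590.8, -33.2]), array([40. , 12.2]), 0.9, [[571.0, -27.0], [571.0, -40.0], [611.0, -39.0], [611.0, -27.0]], 0.66)
```

View pics/t4.png

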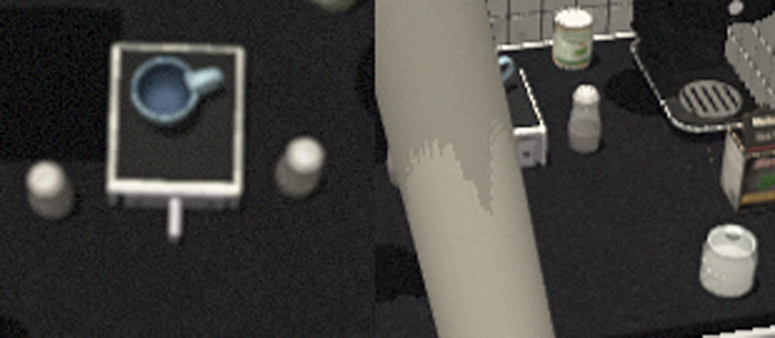

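The front panel is flush in the bay with the handle outwards, and the bystanders are where they started. Handing in.

```bash
python3 -c "
from station import r
print(r.finish_job())"
```

```text
the job is handed in; nothing more can be done
None
```

I pulled the tray out by its rear wall, set it down and let go. I then took it by the handle, turned it 180° and slid it home with the handle outwards. The job was handed in at about 35 s of the 61 s allowed.

**What went wrong on the way:** the first push, with the handle gripped, jammed at the right-hand lead-in. The wrist force went over 80 N (limit 120 N), the fin slid in the grip and the tool was left tilted about 0.1 rad. I backed off and let go. I then pushed the front panel with open fingers straddling the handle, and the tray went in with almost no resistance.

**Last checks:**
- **Back stop:** the tray stopped dead, with no movement under a push of about 12 N.
- **Position:** the top camera put the handle grip at x 0.597, y −0.033. That is about 21 mm in front of a mouth at x ≈ 0.618, where fully home would be 19 mm. The two agree within the camera error of about 4 mm.
- **Alignment:** the panel looked flush in the last picture. Yaw was not measured closely at the end, but the bay's fit limits it.
- **Bystanders:** each was within about 5 mm of where it started. A few network detections disagreed: top-view spice and some scene-view handle fixes landed on other objects, so I ignored those. The last top-view stand fix (y −0.0275) was about 5 mm off the earlier ones, which I kept.
- **Capsules:** last seen, both in the tray, during the final push. Once home they are hidden by the stand, so I could not see them at the end.

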